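# Knock two cast covers out of a mould

## Task

Two white cast covers are stuck in the aluminium casting mould with the bow handle. Turn the mould over, face down on the black rubber pad, and rap it there until both covers come loose; then set the empty mould back on the bare bench beside the pad, right way up, leaving both covers lying flat on the pad with their raised blocks up. Do not touch the covers with the gripper or the arm, and leave the bottle, the lens barrel, the white shell and the gimbal camera alone.

Things in the scene. Friction and masses are not known exactly. Their poses are not given: they have to be found in the camera images.
- mould_handle (a point): Middle of the mould's bow handle: round steel rod 10 mm thick, 96 mm long, along the mould's x. Its axis is 38 mm out from the +y wall (33 mm clear gap) and half-way up: 22 mm above the bench or pad whichever way up the mould lies. Axes as the mould's. Pinched at about 15 N the mould turns about the rod as on a hinge; at 45 N it keeps its angle. Hanging, its far (-y) wall is 104 mm from the rod's axis.
- mould_centre (a point): Centre of the mould's block, half-way up: aluminium frame 186 (x) x 66 (y) x 44 mm (z), about 0.5 kg with its handle, which is on the +y side and reaches 43 mm beyond the wall. z points out of the open face (up at the start), where two cavities lined with grey silicone lie side by side along x.
- cover1_centre (a point): Centre of a white resin cover, 60 g: flange 72 x 44 x 12 mm with a 56 x 30 x 10 mm block under it; axes as the mould's. Seated 46 mm from the mould's centre along -x, flat back (+z) 10.5 mm below the open face. Springy lips at its ends hold it even face down; a smart knock (mould lifted 45 mm level and let fall on the pad, once to three times) drives it past them, 10.5 mm out onto the pad; half loose it tilts.
- cover2_centre (a point): The same for the other cover, seated 46 mm from the mould's centre along the mould's +x.
- pad: Black rubber knock-out pad, fixed to the bench, 220 (x) x 170 (y) x 4 mm thick. Origin: middle of its underside, at bench height.
- bottle_centre (a point): Half-way up a clear cleaner bottle, 60 mm in diameter, 170 mm tall, standing loose (bystander).
- lens_centre (a point): Half-way up a black lens barrel, 66 mm in diameter, 85 mm tall, standing loose on its end (bystander).
- shell_centre (a point): Half-way up a white domed shell lying on the bench, 100 mm in diameter, 36 mm high, loose (bystander).
- gimbal: Gimbal camera in its stand, fixed to the bench (bystander): 170 (x) x 160 (y) mm, 223 mm tall. Origin: middle of its base plate, at bench height; z up, lenses towards -x.
Not all that is in view belongs to the job. Leave any green or pink look-alike of the part that bears cover1_centre alone. Of the things that look like the part that bears mould_handle, take the one that is farthest to the robot's left at the start.

How it is judged:
By the outcome, as a careful person would: the job done as asked, in the order asked, and still so for the second after the job is handed in, with the robot touching nothing.
It also fails if it takes over 72 s, if anything falls off the work surface, if the arm or the gripper's body presses on something with over 40 N, if the wrist force passes 120 N, or if a joint passes its speed limit or range.

## Robot

A 7-joint arm with a two-finger parallel gripper is mounted at the origin on the work surface. World frame = base frame: x ahead of the robot, y to its left, z up, the work surface at z = 0. Lengths are in m, angles in rad, forces in N, time in s.
With the tool pointing down it reaches from about 0.35 to 0.9 m from the base axis. Payload 19.9 kg.
Tool frame: the origin (TCP) lies midway between the tips of the shut fingers; the grasp point (between the pads) lies 19 mm behind it; z points along the fingers, y is the line along which they close (so a half turn about z gives the same grasp; the last joint's range is limited). The gripper opens to 85 mm and grips with 20 to 120 N. Pads are 22 mm wide; open, the fingers measure 114 mm over their backs; the gripper's body (76 mm by 85 mm) begins 54 mm behind the grasp point. The pads swing forward as they close: fully open they stand 13 mm farther back than shut.
Start: joints at [1.113, 0.417, -0.01, 1.614, 0.005, 1.111, -0.053], TCP at [0.252, -0.572, 0.207] pointing down, gripper open.
Joint ranges: [-2.81, 2.81], [-0.39, 2.02], [-1.27, 1.25], [0.06, 2.57], [-1.19, 4.33], [0.19, 2], [-2.82, 2.82]. Speed limits (rad/s): [1.89, 1.89, 2.39, 2.39, 3.01, 3.01, 3.01].

## Interface

Orientations are given as a rotation vector (axis times angle).
In Python, from workcell import state, optics, order, nets gives the robot as it stands.
- The arm moves only by the tool servo_tool, never from a script. Its arguments are lists of equal length, an entry for each row: "gripper": the opening, from 0 (shut) to 1 (fully open); "linear": the shift along the tool's x, y, z in cm, a list of three; "turn": the turn about the tool's z in degrees. A call has 1 to 20 rows; each row is the pose to reach, as a shift and turn from the pose commanded when the call began, along the tool's axes at that moment; what a row does not reach only later rows make up. A row lasts 1/8 s, in which the tool goes at most 62.5 mm and 10.7 degrees, less where a joint would pass 70% of its speed; a pose out of reach is approached as far as the arm can. A call with a gripper value outside its range is refused whole. The fingers move at their own pace and stop on an object; "squeeze" is the grip in N (left out, the last holds). Time passes only in rows, so rows that repeat a pose let the fingers close. It gives the time, the measured TCP pose, the force, the opening and the grip force at its end, in the units of the state.
- state(): the state, without advancing time (a new reading comes with each control period).
- optics.camera(name): name is "side" or "top"; returns the picture (400x640x3 uint8, blue, green, red); there is no depth.
- optics.calibration(name): a dict with "fovy" (degrees; the focal length in pixels is half the picture's height over the tangent of half this angle, whatever the lens; pixels are square), "cx", "cy" (the principal point, pixels), "R" (3x3) and "t" (3): a world point X has camera coordinates R X + t. Camera axes: x right, y down, z forward; pixel columns grow to the right and rows downward; lengths in m; the calibration is good to about 2 mm. A picture is of the moment at which its call begins. calibration takes no time and is no camera call.
- order.sign_off(): hands the job in; it is judged then, once.
Trained networks look in the newest picture that a camera, given by its name, has taken for a name from the list of things; names that differ only in an ending like _2 or _b are one class to them, and where a whole thing is asked for, a point or a joint stands for the part that bears it (a point fixed in the world has none). Each returns a list of dicts, best first, with "conf" (0 to 1); they miss things now and then, are a little off and sometimes report something else, mostly with a low value. They report only what shows in the picture. A call takes as long as a camera call. They do not tell look-alikes from the thing itself.
- nets.find_in(thing, camera): "at" ([x, y, z] in m, in world coordinates, good to about 4 mm: the middle of the surface that is visible of it).
- nets.outline_of(thing, camera): "region" (400x640 bool, what is visible of it).
The state is a dict: "t": time; "joints": joint angles; "joint_velocities": joint speeds; "tau": joint torques, N m; "tcp_pos": TCP position; "tool_rot": TCP orientation; "ft_force": force on the tool from outside, world axes, zero at the start; "moment": the same for the moment, N m; "grip_width": finger opening in m; "grip_force": force on a finger pad.
Only numpy, scipy, OpenCV 4.12 (cv2) and the standard library are available. Lean on these libraries where they do the work, as an engineer would, in place of code of your own. Each camera call takes 0.05 s, during which the arm holds its last target. There are 200 camera calls.

## Working session

There is one attempt and no reset: what is moved stays moved. The work goes in short steps, Python scripts to look and compute and a tool call to move; the robot and the scene stay as the last step left them, time stands still between calls to the robot, and variables do not carry over. Pictures are saved under pics/ and viewed, at most 10 in all, crops included, and the job is handed in when it is done.

Besides the shell and the picture viewer there is one more tool, called after "Emit:" in YAML: its name, and indented under it one key for each argument. servo_tool: Moves the arm, as the interface text tells. Its arguments: {"type":"object","properties":{"gripper":{"type":"array","items":{"type":"number"}},"linear":{"type":"array","items":{"type":"array","items":{"type":"number"}}},"turn":{"type":"array","items":{"type":"number"}},"squeeze":{"type":"number"}},"required":["gripper","linear","turn"]}

```bash
mkdir -p pics; ls
python3 - <<'E'
from workcell import state, optics, order, nets
import cv2, numpy as np
for c in ("top","side"):
    im=optics.camera(c); cv2.imwrite(f"pics/{c}0.png",im)
    k=optics.calibration(c); print(c,k)
    for n in ("mould_handle","mould_centre","cover1_centre","pad","bottle_centre","lens_centre","shell_centre","gimbal"):
        print(n,[(np.round(d["at"],3).tolist(),round(d["conf"],2)) for d in nets.find_in(n,c)])
s=state(); print({k:np.round(v,3).tolist() for k,v in s.items()})
E
```

```text
pics
top {'fovy': 46.63383970993641, 'cx': 317.5754368891647, 'cy': 205.06117367878957, 'R': array([[-0.01830386, -0.99978113,  0.01013265],
       [-0.99627238,  0.0173833 , -0.08449354],
       [ 0.08429891, -0.01164144, -0.99637251]]), 't': array([0.18879242, 0.57481581, 1.39889647])}
mould_handle [([0.817, -0.183, 0.029], 0.82), ([0.567, 0.156, 0.042], 0.68)]
mould_centre [([0.565, 0.157, 0.042], 0.86), ([0.823, -0.176, 0.029], 0.69)]
cover1_centre [([0.391, 0.12, 0.029], 0.77), ([0.594, 0.302, 0.021], 0.66), ([0.524, 0.134, 0.035], 0.64)]
pad [([0.528, -0.189, 0.002], 0.8)]
bottle_centre [([0.712, -0.006, 0.115], 0.86)]
lens_centre [([0.376, -0.01, 0.082], 0.94)]
shell_centre [([0.362, 0.352, 0.025], 0.91), ([0.527, 0.535, 0.226], 0.71)]
gimbal []
side {'fovy': 45.64167564335152, 'cx': 319.7621821158702, 'cy': 194.99613616730562, 'R': array([[-0.9706557 , -0.23948984,  0.02172865],
       [-0.1509287 ,  0.53637729, -0.83037337],
       [ 0.18721123, -0.80928612, -0.55678356]]), 't': array([0.61517186, 0.04119761, 1.31494653])}
mould_handle [([0.561, 0.168, 0.034], 0.87), ([0.826, -0.174, 0.029], 0.65)]
mould_centre [([0.56, 0.166, 0.036], 0.61), ([0.83, -0.173, 0.03], 0.6)]
cover1_centre [([0.527, 0.13, 0.034], 0.58), ([0.389, 0.135, 0.025], 0.56)]
pad []
bottle_centre [([0.716, 0.007, 0.079], 0.56)]
lens_centre [([0.377, 0.009, 0.064], 0.6)]
shell_centre [([0.366, 0.376, 0.028], 0.68)]
gimbal [([0.512, 0.592, 0.135], 0.78)]
{'t': 0.9, 'joints': [1.113, 0.417, -0.01, 1.614, 0.005, 1.111, -0.053], 'joint_velocities': [0.001, -0.001, 0.001, -0.001, 0.001, 0.0, 0.001], 'tau': [-0.003, -86.42, 0.675, -43.52, 0.019, 0.002, 0.0], 'tcp_pos': [0.252, -0.572, 0.207], 'tool_rot': [-3.074, -0.648, -0.0], 'ft_force': [0.587, -0.478, 0.593], 'moment': [-0.05, 0.062, -0.001], 'grip_force': 0.0, 'grip_width': 0.085}
```

View pics/top0.png

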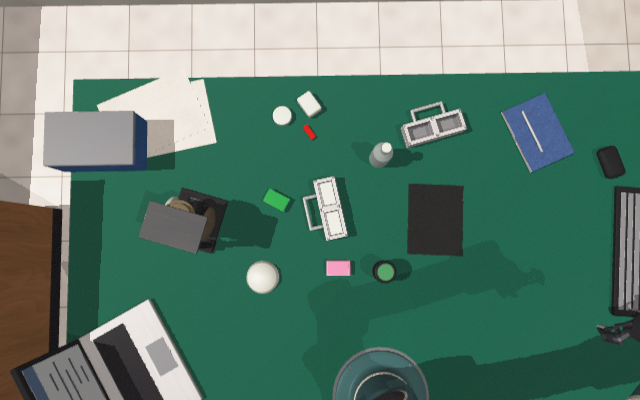

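View pics/side0.png

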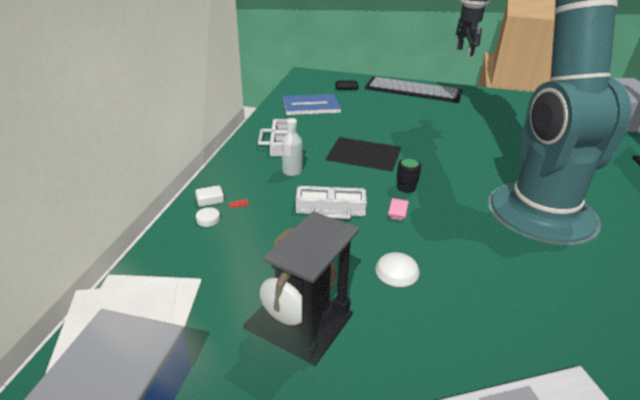

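The top view shows our mould, with the covers, at about (330,208) and its handle on the left (+y) at (311,210). The empty look-alike is at (435,127), the pad at (435,219), the bottle at (382,153) and the lens at (385,271). The side view agrees. Next I'll fit the mould and pad poses.

```bash
cat > h.py <<'E'
from workcell import state, optics, order, nets
import cv2, numpy as np
from scipy.optimize import minimize
def proj(X,c):
    k=optics.calibration(c); f=200/np.tan(np.radians(k["fovy"]/2))
    p=np.atleast_2d(X)@np.array(k["R"]).T+k["t"]
    return p[:,:2]/p[:,2:]*f+[k["cx"],k["cy"]]
def box(x0,x1,y0,y1,z0,z1): return np.array([[x,y,z] for x in(x0,x1) for y in(y0,y1) for z in(z0,z1)])
def mask(boxes,p,c,S=8):
    # antialiased filled silhouette of boxes at pose p=(x,y,yaw)
    m=np.zeros((400,640),np.uint8); ca,sa=np.cos(p[2]),np.sin(p[2])
    big=np.zeros((400*4,640*4),np.uint8)
    for b in boxes:
        w=b@np.array([[ca,sa,0],[-sa,ca,0],[0,0,1]])+[p[0],p[1],0]
        h=cv2.convexHull(((proj(w,c)+.5)*4).astype(np.float32))
        cv2.fillPoly(big,[np.round(h).astype(np.int32)],255)
    return cv2.resize(big,(640,400),interpolation=cv2.INTER_AREA)/255.
MOULD=[box(-.093,.093,-.033,.033,0,.044),box(-.048,.048,.033,.076,.017,.027)]  # gap filled
def fill(r):
    cs,_=cv2.findContours(r.astype(np.uint8),cv2.RETR_EXTERNAL,cv2.CHAIN_APPROX_NONE)
    return cv2.drawContours(np.zeros(r.shape,np.uint8),[max(cs,key=cv2.contourArea)],-1,1,-1).astype(float)
def fit(boxes,region,p0,c):
    t=fill(region)
    o=minimize(lambda p:np.abs(mask(boxes,p,c)-t).sum(),p0,method="Nelder-Mead",options=dict(initial_simplex=np.array(p0)+np.array([[0,0,0],[.01,0,0],[0,.01,0],[0,0,.08]]),xatol=1e-4,fatol=.1))
    return o.x,o.fun,t.sum()
E
python3 - <<'E'
from h import *
for c in("top","side"):
    optics.camera(c)
    for d in nets.outline_of("mould_centre",c):
        r=d["region"]; q=np.argwhere(r).mean(0); e=proj([[.56,.16,.03]],c)[0][::-1]
        if np.hypot(*(q-e))<25: print(c,d["conf"],*fit(MOULD,r,[.56,.157,.17],c))
    for d in nets.outline_of("pad",c)[:1]:
        print("pad",d["conf"],*fit([box(-.11,.11,-.085,.085,0,.004)],d["region"],[.528,-.189,0],c))
print(state()["t"])
E
```

```text
top 0.85 [0.56638    0.14239923 0.20732944] 357.9960784313725 1543.0
pad 0.7 [ 0.52831655 -0.18559755 -0.05529476] 76.81176470588235 3862.0
side 0.73 [0.57108622 0.14103139 0.2082885 ] 161.843137254902 1961.0
pad 0.87 [ 0.53375628 -0.18495182 -0.06031206] 63.01176470588236 1778.0
1.2
```

Run:
```python
from h import *
out=[]
for c,p in(("top",[.5664,.1424,.2073]),("side",[.571,.141,.208])):
    im=cv2.imread(f"pics/{c}0.png"); u,v=proj([[.56,.16,.03]],c)[0].astype(int)
    cr=cv2.resize(im[v-40:v+40,u-40:u+40],(400,400),interpolation=cv2.INTER_CUBIC)
    m=mask(MOULD,p,c)[v-40:v+40,u-40:u+40]; m=(cv2.resize(m,(400,400))>.5).astype(np.uint8)
    cs,_=cv2.findContours(m,0,1); cv2.drawContours(cr,cs,-1,(0,0,255),1); out.append(cr)
cv2.imwrite("pics/ov.png",np.hstack(out))
```

```text
(no output)
```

View pics/ov.png

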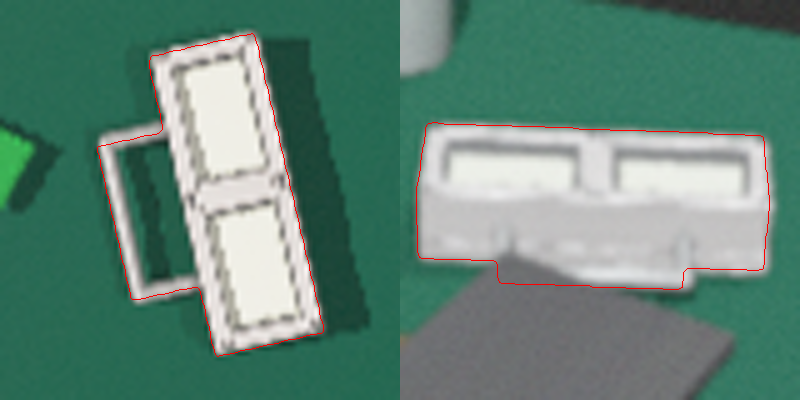

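```bash
cat >> h.py <<'E'
from scipy.spatial.transform import Rotation as Ro
def go(*goals,yaw=None):
    "shifts (cm) in present tool axes for world goals, and turn (deg) to bring tool x to yaw (deg)"
    s=state(); R=Ro.from_rotvec(s["tool_rot"]).as_matrix(); y=np.degrees(np.arctan2(R[1,0],R[0,0]))
    print("t",round(s["t"],2),"tcp",np.round(s["tcp_pos"],4),"yaw",round(y,1),"j",np.round(s["joints"],2),"F",np.round(s["ft_force"],1),"grip",s["grip_width"],s["grip_force"])
    for g in goals: print(g,"->",np.round(R.T@(np.array(g)-s["tcp_pos"])*100,2))
    if yaw is not None: print("turn",round((y-yaw+180)%360-180,1))
E
python3 -c "
from h import *
go([.5535,.2115,.207],yaw=11.8)"
```

```text
t 1.2 tcp [ 0.2525 -0.5717  0.2065] yaw 23.8 j [ 1.11  0.42 -0.01  1.61  0.    1.11 -0.05] F [-0.4  0.1  0.3] grip 0.08525127448219832 0.0
[0.5535, 0.2115, 0.207] -> [ 5.918e+01 -5.949e+01 -4.000e-02]
turn 12.0
```

Emit:
servo_tool:
  gripper: [0.35, 0.35, 0.35, 0.35, 0.35, 0.35, 0.35, 0.35, 0.35, 0.35, 0.35, 0.35, 0.35, 0.35, 0.35, 0.35, 0.35, 0.35]
  linear:
    - [59.2, -59.5, 0]
    - [59.2, -59.5, 0]
    - [59.2, -59.5, 0]
    - [59.2, -59.5, 0]
    - [59.2, -59.5, 0]
    - [59.2, -59.5, 0]
    - [59.2, -59.5, 0]
    - [59.2, -59.5, 0]
    - [59.2, -59.5, 0]
    - [59.2, -59.5, 0]
    - [59.2, -59.5, 0]
    - [59.2, -59.5, 0]
    - [59.2, -59.5, 0]
    - [59.2, -59.5, 0]
    - [59.2, -59.5, 0]
    - [59.2, -59.5, 0]
    - [59.2, -59.5, 0]
    - [59.2, -59.5, 0]
  turn: [12, 12, 12, 12, 12, 12, 12, 12, 12, 12, 12, 12, 12, 12, 12, 12, 12, 12]
  squeeze: 20

```text
t: 3.45
tcp_pos: [0.5538, 0.2109, 0.2068]
tool_rot: [3.125, 0.322, 0.001]
ft_force: [0.1, -0.4, -0.9]
grip_width: 0.0296
grip_force: 0.0
```

```bash
python3 -c "
from h import *
go([.5535,.2115,.005],yaw=11.8)
for c in('top','side'):
    optics.camera(c); r=nets.outline_of('mould_handle',c); print([(d['conf'],np.argwhere(d['region']).mean(0)) for d in r])"
```

```text
t 3.45 tcp [0.5538 0.2109 0.2068] yaw 11.8 j [-0.03  0.4  -0.5   1.68  0.21  1.11 -1.96] F [ 0.1 -0.4 -0.9] grip 0.02956678742564092 0.0
[0.5535, 0.2115, 0.005] -> [-2.000e-02 -7.000e-02  2.018e+01]
turn -0.0
[(0.72, array([126.11580217, 431.56513872]))]
[(0.95, array([136.18148148, 274.91481481])), (0.82, array([202.2854251 , 330.96626181]))]
```

Emit:
servo_tool:
  gripper: [0.35, 0.35, 0.35, 0.35, 0.35, 0.35, 0, 0, 0, 0]
  linear:
    - [0, 0, 6]
    - [0, 0, 12]
    - [0, 0, 17]
    - [0, 0, 19]
    - [0, 0, 20]
    - [0, 0, 20]
    - [0, 0, 20]
    - [0, 0, 20]
    - [0, 0, 20]
    - [0, 0, 20]
  turn: [0, 0, 0, 0, 0, 0, 0, 0, 0, 0]
  squeeze: 20

```text
t: 4.9
tcp_pos: [0.5538, 0.2117, 0.0068]
tool_rot: [-3.125, -0.323, -0.0]
ft_force: [0.3, -0.3, 0.4]
grip_width: -0.0
grip_force: 0.0
```

The fingers shut on nothing, so I'll look.

Run:
```python
from h import *
im=optics.camera("side"); im2=optics.camera("top")
a=cv2.resize(im[130:250,260:420],(640,480)); 
cv2.imwrite("pics/a1.png",np.hstack([cv2.resize(im[150:250,270:390],(420,350)),cv2.resize(im2[140:260,260:380],(350,350))]))
go([.5535,.2115,.0068])
```

```text
t 5.0 tcp [0.5537 0.2117 0.0066] yaw 11.8 j [-0.1   0.65 -0.41  1.82  0.37  0.75 -2.08] F [-0.7 -0.7 -0.6] grip 0.00022744374018517836 0.0
[0.5535, 0.2115, 0.0068] -> [-0.02  0.02 -0.02]
```

View pics/a1.png

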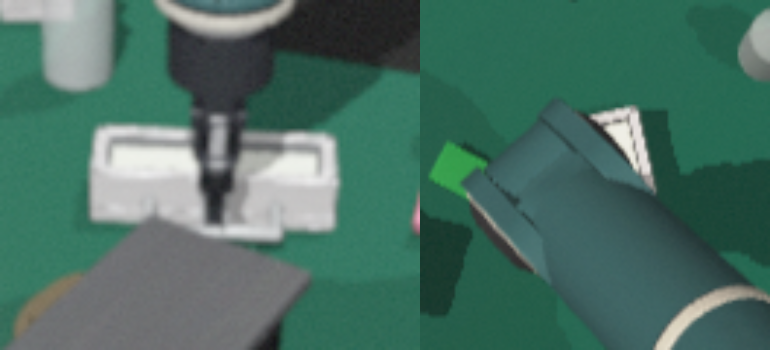

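Run:
```python
from h import *
im=optics.camera("side"); cv2.imwrite("pics/s2.png",im)
c,s=np.cos(.206),np.sin(.206)
W=lambda x,y,z:[.568+c*x-s*y,.142+s*x+c*y,z]
old=cv2.imread("pics/side0.png")
out=[]
for I in(old,im):
    cr=cv2.resize(I[165:245,285:365],(400,400),interpolation=cv2.INTER_CUBIC)
    for X,col in((W(-.048,.071,.022),(0,0,255)),(W(.048,.071,.022),(0,0,255)),(W(0,.071,.022),(0,255,255)),([.5537,.2117,.0066],(255,0,0)),(W(-.093,.033,.0),(0,255,0)),(W(.093,.033,0),(0,255,0)),(W(.093,.033,.044),(0,255,0)),(W(-.093,.033,.044),(0,255,0))):
        u,v=proj([X],"side")[0]; cv2.circle(cr,(int((u-285+.5)*5),int((v-165+.5)*5)),4,col,1)
    out.append(cr)
cv2.imwrite("pics/a2.png",np.hstack(out))
```

```text
(no output)
```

View pics/a2.png

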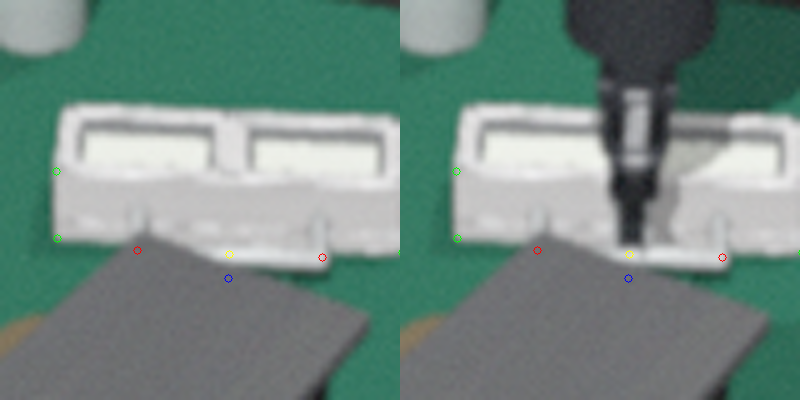

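Emit:
servo_tool:
  gripper: [0, 0, 0]
  linear:
    - [0, 0, -5]
    - [0, 0, -10]
    - [0, 0, -10]
  turn: [0, 0, 0]

```text
t: 5.42
tcp_pos: [0.5555, 0.2126, 0.1103]
tool_rot: [-3.124, -0.323, -0.009]
ft_force: [0.1, -0.4, -0.3]
grip_width: -0.0
grip_force: 0.0
```

Run:
```python
from h import *
im=optics.camera("side"); go(); T=np.array(state()["tcp_pos"])
s=8; I=cv2.resize(im[150:220,290:380],None,fx=s,fy=s,interpolation=cv2.INTER_CUBIC)
for dz,col in((0,(0,0,255)),(.01,(0,255,255)),(.02,(255,255,0)),(.03,(255,0,0))):
    u,v=proj([T+[0,0,dz]],"side")[0]; cv2.circle(I,(int((u-290+.5)*s),int((v-150+.5)*s)),4,col,1)
u,v=proj([T+[0,-.02,0]],"side")[0]; cv2.circle(I,(int((u-290+.5)*s),int((v-150+.5)*s)),6,(0,255,0),1)
cv2.imwrite("pics/a3.png",I)
```

```text
t 5.47 tcp [0.5545 0.2119 0.1082] yaw 11.8 j [-0.05  0.51 -0.47  1.77  0.29  0.92 -2.01] F [ 0.3 -0.4 -0.5] grip -0.000405031841575906 0.0
```

View pics/a3.png

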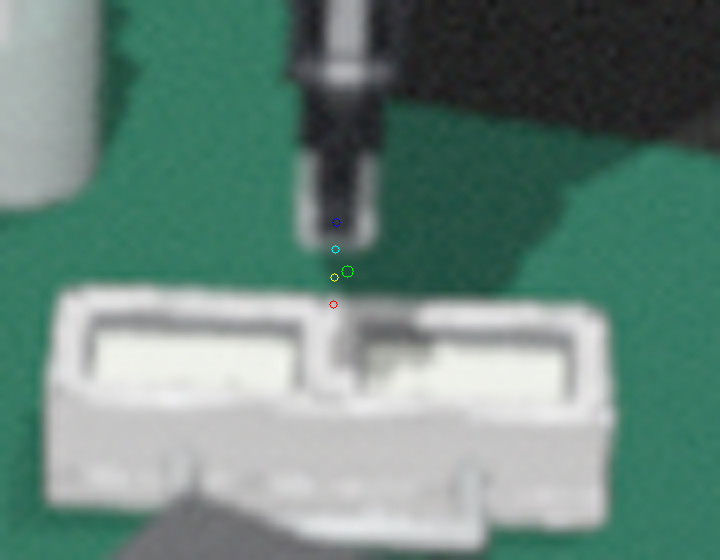

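The shut fingertips show about 20 mm above the reported TCP: (337,245) in the crop against a projected (333,304). The fingers therefore closed just above the rod. I'll go lower in small steps and watch the force.

Emit:
servo_tool:
  gripper: [0.35, 0.35, 0.35, 0.35, 0.35, 0.35]
  linear:
    - [0, 0, 0]
    - [0, 0, 5]
    - [0, 0, 9]
    - [0, 0, 10]
    - [0, 0, 10.6]
    - [0, 0, 10.6]
  turn: [0, 0, 0, 0, 0, 0]
  squeeze: 20

```text
t: 6.22
tcp_pos: [0.5541, 0.2119, 0.0013]
tool_rot: [-3.125, -0.323, -0.001]
ft_force: [0.2, -0.2, 0.4]
grip_width: 0.0298
grip_force: 0.0
```

Emit:
servo_tool:
  gripper: [0.35, 0.35]
  linear:
    - [0, 0, 0.3]
    - [0, 0, 0.5]
  turn: [0, 0]

```text
t: 6.48
tcp_pos: [0.554, 0.2118, -0.0039]
tool_rot: [-3.125, -0.323, -0.001]
ft_force: [-0.8, 0.2, -0.1]
grip_width: 0.0299
grip_force: 0.0
```

Emit:
servo_tool:
  gripper: [0.35, 0.35]
  linear:
    - [0, 0, 0.3]
    - [0, 0, 0.5]
  turn: [0, 0]

```text
t: 6.72
tcp_pos: [0.5536, 0.2116, -0.0096]
tool_rot: [-3.125, -0.323, 0.0]
ft_force: [0.5, 0.4, 0.5]
grip_width: 0.03
grip_force: 0.0
```

Emit:
servo_tool:
  gripper: [0.35, 0.35, 0, 0, 0]
  linear:
    - [0, 0, 0.2]
    - [0, 0, 0.3]
    - [0, 0, 0.3]
    - [0, 0, 0.3]
    - [0, 0, 0.3]
  turn: [0, 0, 0, 0, 0]
  squeeze: 20

```text
t: 7.35
tcp_pos: [0.5536, 0.2117, -0.0124]
tool_rot: [-3.125, -0.323, 0.0]
ft_force: [-0.2, -0.0, -0.7]
grip_width: 0.0092
grip_force: 19.7
```

Emit:
servo_tool:
  gripper: [0, 0, 0, 0, 0, 0, 0, 0, 0, 0, 0, 0]
  linear:
    - [0, 1, -2.5]
    - [0, 2.4, -4.9]
    - [0, 4.6, -6.7]
    - [0, 7, -8]
    - [0, 9, -8.4]
    - [0, 10.8, -8.6]
    - [0, 12, -9]
    - [0, 12.6, -11]
    - [0, 12.6, -14]
    - [0, 12.6, -17]
    - [0, 12.6, -19]
    - [0, 12.6, -19]
  turn: [0, 0, 0, 0, 0, 0, 0, 0, 0, 0, 0, 0]
  squeeze: 20

```text
t: 8.85
tcp_pos: [0.5801, 0.089, 0.1796]
tool_rot: [-3.125, -0.325, -0.004]
ft_force: [0.2, -0.2, -7.6]
grip_width: 0.0089
grip_force: 19.8
```

Run:
```python
from h import *
im=optics.camera("side"); cv2.imwrite("pics/s3.png",im)
go([.53,-.15,.19],[.53,-.18,.19],yaw=-3)
cv2.imwrite("pics/a4.png",cv2.resize(im[60:260,230:470],(720,600),interpolation=cv2.INTER_CUBIC))
```

```text
t 8.9 tcp [0.5796 0.0887 0.1782] yaw 11.9 j [ 0.18  0.42 -0.49  1.73  0.22  1.05 -1.75] F [-0.3  0.2 -6.6] grip 0.009064557189828997 19.780934751033783
[0.53, -0.15, 0.19] -> [-9.75 22.35 -1.19]
[0.53, -0.18, 0.19] -> [-10.37  25.28  -1.19]
turn 14.9
```

View pics/a4.png

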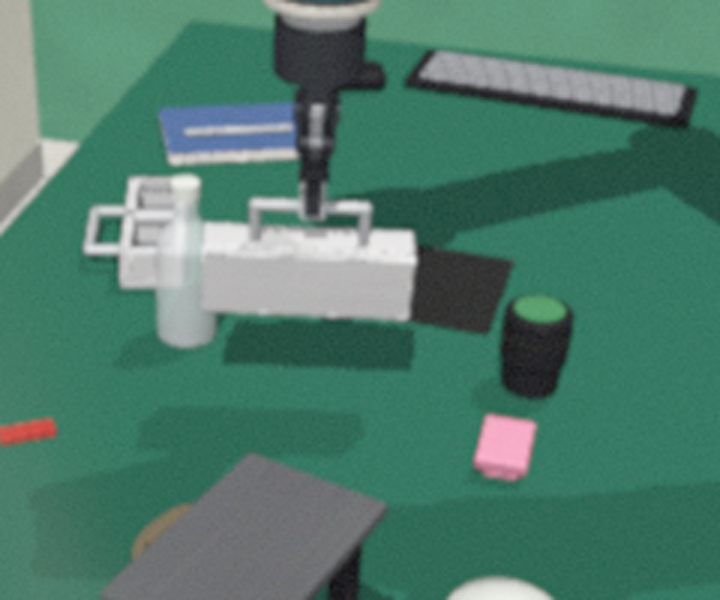

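The mould hangs upright from the rod at about (310,270) in the crop, with its open face away from the camera, and it is clear of the bottle. Now I'll carry it to the pad.

Run:
```python
from h import *
go([.535,.06,.18],[.534,-.13,.18],[.534,-.13,.085],yaw=-3.3)
```

```text
t 8.9 tcp [0.5796 0.0887 0.1782] yaw 11.9 j [ 0.18  0.42 -0.49  1.73  0.22  1.05 -1.75] F [-0.3  0.2 -6.6] grip 0.009064557189828997 19.780934751033783
[0.535, 0.06, 0.18] -> [-4.95  1.9  -0.18]
[0.534, -0.13, 0.18] -> [-8.95 20.47 -0.19]
[0.534, -0.13, 0.085] -> [-8.96 20.47  9.31]
turn 15.2
```

Emit:
servo_tool:
  gripper: [0, 0, 0, 0, 0, 0, 0, 0, 0, 0, 0, 0, 0, 0]
  linear:
    - [-2, 0.8, -0.2]
    - [-5, 1.9, -0.2]
    - [-5.7, 5, -0.2]
    - [-6.4, 8.5, -0.2]
    - [-7.2, 12, -0.2]
    - [-8, 15.5, -0.2]
    - [-8.6, 18.5, -0.2]
    - [-9, 20, -0.2]
    - [-9, 20.5, -0.2]
    - [-9, 20.5, 2]
    - [-9, 20.5, 5]
    - [-9, 20.5, 7.5]
    - [-9, 20.5, 9.3]
    - [-9, 20.5, 9.3]
  turn: [3, 8, 12, 15.2, 15.2, 15.2, 15.2, 15.2, 15.2, 15.2, 15.2, 15.2, 15.2, 15.2]

```text
t: 10.65
tcp_pos: [0.533, -0.1298, 0.0837]
tool_rot: [-3.139, 0.091, 0.003]
ft_force: [0.4, 1.0, -5.7]
grip_width: 0.0091
grip_force: 20.2
```

Run:
```python
from h import *
go([.534,-.13,.0736],yaw=-3.3)
im=optics.camera("side"); cv2.imwrite("pics/a5.png",cv2.resize(im[60:260,230:470],(720,600),interpolation=cv2.INTER_CUBIC))
```

```text
t 10.65 tcp [ 0.533  -0.1298  0.0837] yaw -3.3 j [ 0.46  0.46 -0.34  1.9   0.2   0.82 -1.62] F [ 0.4  1.  -5.7] grip 0.009090716427604343 20.173400938510895
[0.534, -0.13, 0.0736] -> [0.11 0.01 1.01]
turn -0.0
```

View pics/a5.png

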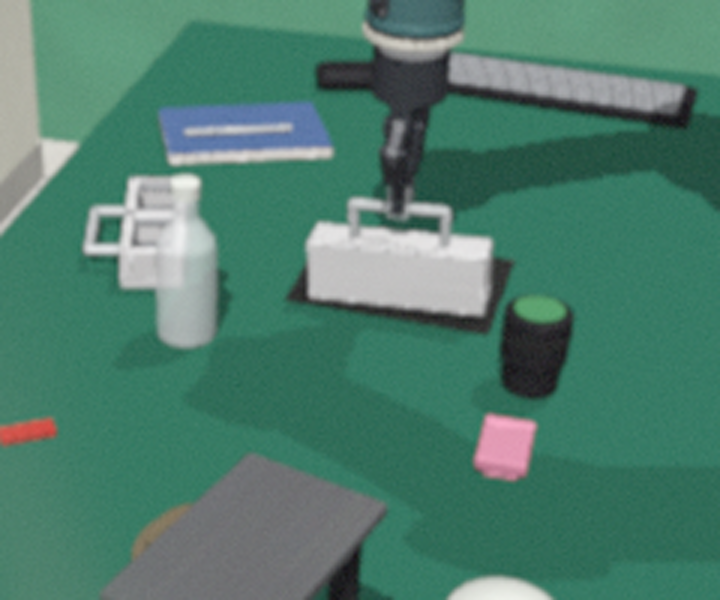

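It hangs above the pad at about (400,265) in the crop and is aligned with it. I'll lower it to touch.

Emit:
servo_tool:
  gripper: [0, 0, 0, 0]
  linear:
    - [0, 0, 0.5]
    - [0, 0, 0.8]
    - [0, 0, 0.9]
    - [0, 0, 0.9]
  turn: [0, 0, 0, 0]

```text
t: 11.2
tcp_pos: [0.5337, -0.1318, 0.0768]
tool_rot: [3.139, -0.094, 0.001]
ft_force: [-8.8, -3.8, 14.2]
grip_width: 0.0091
grip_force: 22.1
```

Emit:
servo_tool:
  gripper: [0, 0]
  linear:
    - [0, 0, 0.1]
    - [0, 0, 0.1]
  turn: [0, 0]

```text
t: 11.45
tcp_pos: [0.5341, -0.132, 0.0763]
tool_rot: [3.138, -0.094, 0.003]
ft_force: [-9.2, -5.4, 20.6]
grip_width: 0.0089
grip_force: 22.8
```

Emit:
servo_tool:
  gripper: [0, 0, 0, 0, 0, 0, 0, 0, 0, 0, 0]
  linear:
    - [0, 0.9, -0.5]
    - [0, 1.8, -0.55]
    - [0, 2.8, -0.5]
    - [0, 3.7, -0.4]
    - [0, 5.1, -0.1]
    - [0, 6.4, 0.4]
    - [0, 7.6, 1.1]
    - [0, 8.8, 1.8]
    - [0, 9.8, 2.8]
    - [0, 10.7, 3.8]
    - [0, 10.7, 3.8]
  turn: [0, 0, 0, 0, 0, 0, 0, 0, 0, 0, 0]

```text
t: 12.82
tcp_pos: [0.531, -0.2444, 0.0403]
tool_rot: [3.132, -0.099, 0.015]
ft_force: [2.1, -21.1, 39.3]
grip_width: 0.0092
grip_force: 37.8
```

Run:
```python
from h import *
go([.527,-.256,-.0045],yaw=-3.3)
im=optics.camera("side"); cv2.imwrite("pics/a6.png",cv2.resize(im[60:260,230:470],(720,600),interpolation=cv2.INTER_CUBIC))
```

```text
t 12.82 tcp [ 0.531  -0.2444  0.0403] yaw -3.6 j [ 0.6   0.56 -0.29  1.84  0.23  0.76 -1.45] F [  2.1 -21.1  39.3] grip 0.009225867144873728 37.84852623939514
[0.527, -0.256, -0.0045] -> [-0.37  1.15  4.48]
turn -0.3
```

View pics/a6.png

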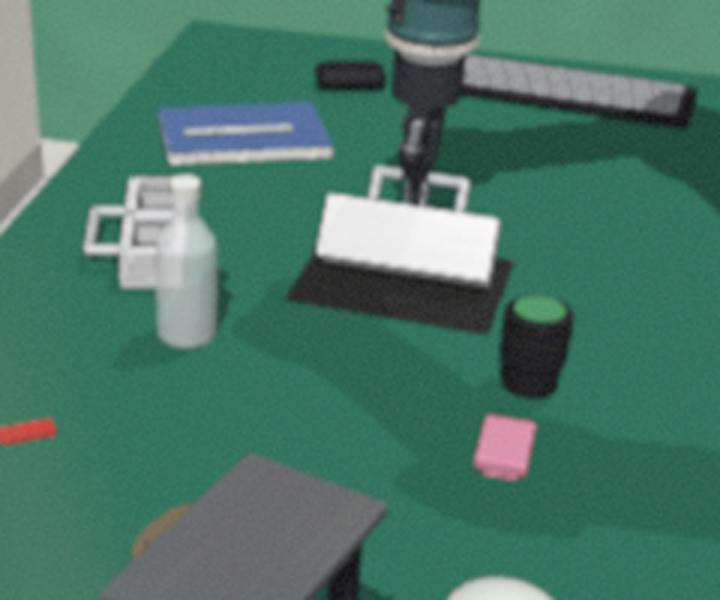

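The mould is on its far edge, tipping over at about 60° with the face down on the far side, and the rod is pressing a bit too low. I'll relieve it in -y, then lay it down.

Emit:
servo_tool:
  gripper: [0, 0, 0, 0, 0]
  linear:
    - [0, 0.6, -0.1]
    - [0, 1.3, 0]
    - [0, 1.7, 0.7]
    - [0, 2.2, 1.5]
    - [0, 2.2, 1.5]
  turn: [0, 0, 0, 0, 0]

```text
t: 13.5
tcp_pos: [0.5259, -0.2624, 0.0217]
tool_rot: [3.138, -0.096, 0.002]
ft_force: [-0.6, -9.0, 10.6]
grip_width: 0.0093
grip_force: 36.1
```

Emit:
servo_tool:
  gripper: [0, 0, 0, 0, 0]
  linear:
    - [0, 0.5, 0.6]
    - [0, 0.8, 1.2]
    - [0, 1, 1.8]
    - [0, 1.1, 2.2]
    - [0, 1.1, 2.2]
  turn: [0, 0, 0, 0, 0]

```text
t: 14.12
tcp_pos: [0.5246, -0.2718, -0.001]
tool_rot: [3.14, -0.094, -0.001]
ft_force: [-0.4, -5.2, 2.7]
grip_width: 0.0088
grip_force: 32.7
```

Emit:
servo_tool:
  gripper: [0.35, 0.35, 0.35, 0.35, 0.35, 0, 0, 0, 0]
  linear:
    - [0, 0, 0]
    - [0, 0, 0]
    - [0, 0, 0]
    - [0, 0, 0.7]
    - [0, 0, 0.7]
    - [0, 0, 0.7]
    - [0, 0, 0.7]
    - [0, 0, 0.7]
    - [0, 0, 0.7]
  turn: [0, 0, 0, 0, 0, 0, 0, 0, 0]
  squeeze: 70

```text
t: 15.25
tcp_pos: [0.5252, -0.2707, -0.0072]
tool_rot: [3.14, -0.093, 0.0]
ft_force: [-1.2, -4.0, 6.2]
grip_width: 0.007
grip_force: 68.5
```

```bash
cat >> h.py <<'E'
FD=[box(-.093,.093,-.033,.033,.004,.048),box(-.048,.048,.033,.076,.021,.031)]
def where(c,p0,boxes):
    im=optics.camera(c); n=len(__import__("glob").glob("pics/*")); cv2.imwrite(f"pics/{c}_{n}.png",im)
    for d in nets.outline_of("mould_centre",c):
        q=np.argwhere(d["region"]).mean(0); e=proj([[p0[0],p0[1],.03]],c)[0][::-1]
        if np.hypot(*(q-e))<30: print(c,round(d["conf"],2),*fit(boxes,d["region"],p0,c))
E
python3 -c "
from h import *
go([.527,-.256,-.0045],yaw=-3.3)
where('side',[.53,-.198,np.pi-.06],FD); where('top',[.53,-.198,np.pi-.06],FD); go()"
```

```text
t 15.25 tcp [ 0.5252 -0.2707 -0.0072] yaw -3.4 j [ 0.63  0.65 -0.27  1.83  0.25  0.7  -1.41] F [-1.2 -4.   6.2] grip 0.007032400064696019 68.51949334144592
[0.527, -0.256, -0.0045] -> [ 0.09 -1.48 -0.27]
turn -0.1
side 0.7 [ 0.52417247 -0.20251629  3.1248878 ] 107.20392156862745 1180.0
top 0.94 [ 0.52405994 -0.19765661  3.07424936] 361.54901960784315 1709.0
t 15.45 tcp [ 0.5252 -0.2707 -0.0072] yaw -3.4 j [ 0.63  0.65 -0.27  1.83  0.25  0.7  -1.41] F [-1.  -5.5  5.4] grip 0.007040353595198503 68.5210919380188
```

Emit:
servo_tool:
  gripper: [0, 0, 0, 0, 0, 0.4, 0.4, 0.4, 0.4]
  linear:
    - [0, 0, -1.2]
    - [0, 0, -2.6]
    - [0, 0, -4]
    - [0, 0, -4.8]
    - [0, 0, -4.8]
    - [0, 0, -4.8]
    - [0, 0, -4.8]
    - [0, 0, -4.8]
    - [0, 0, -4.8]
  turn: [0, 0, 0, 0, 0, 0, 0, 0, 0]
  squeeze: 70

```text
t: 16.58
tcp_pos: [0.5251, -0.2704, 0.0405]
tool_rot: [-3.14, 0.092, 0.0]
ft_force: [0.3, 0.6, -0.5]
grip_width: 0.034
grip_force: 0.0
```

Emit:
servo_tool:
  gripper: [0.35, 0.35, 0.35, 0.35, 0, 0, 0, 0]
  linear:
    - [0, 0, 2.5]
    - [0, 0, 4.2]
    - [0, 0, 4.8]
    - [0, 0, 4.8]
    - [0, 0, 4.8]
    - [0, 0, 4.8]
    - [0, 0, 4.8]
    - [0, 0, 4.8]
  turn: [0, 0, 0, 0, 0, 0, 0, 0]
  squeeze: 70

```text
t: 17.58
tcp_pos: [0.5255, -0.2711, -0.0067]
tool_rot: [3.139, -0.093, 0.001]
ft_force: [-1.8, -3.1, 7.5]
grip_width: 0.0069
grip_force: 68.7
```

Emit:
servo_tool:
  gripper: [0, 0, 0, 0, 0]
  linear:
    - [0, 0, -1.2]
    - [0, 0, -2.6]
    - [0, 0, -4]
    - [0, 0, -4.8]
    - [0, 0, -4.8]
  turn: [0, 0, 0, 0, 0]

```text
t: 18.2
tcp_pos: [0.5254, -0.2707, 0.0413]
tool_rot: [3.14, -0.093, 0.001]
ft_force: [0.2, -0.6, -4.5]
grip_width: 0.007
grip_force: 68.4
```

Run:
```python
from h import *
go()
im=optics.camera("side"); cv2.imwrite("pics/a7.png",cv2.resize(im[90:210,290:450],(800,600),interpolation=cv2.INTER_CUBIC))
print([(np.round(d["at"],3),d["conf"]) for d in nets.find_in("cover1_centre","side")])
```

```text
t 18.2 tcp [ 0.5254 -0.2707  0.0413] yaw -3.4 j [ 0.65  0.58 -0.29  1.81  0.23  0.78 -1.39] F [ 0.2 -0.6 -4.5] grip 0.007032342829899887 68.4164035320282
[(array([0.392, 0.132, 0.022]), 0.81), (array([ 0.479, -0.182,  0.018]), 0.62)]
```

View pics/a7.png

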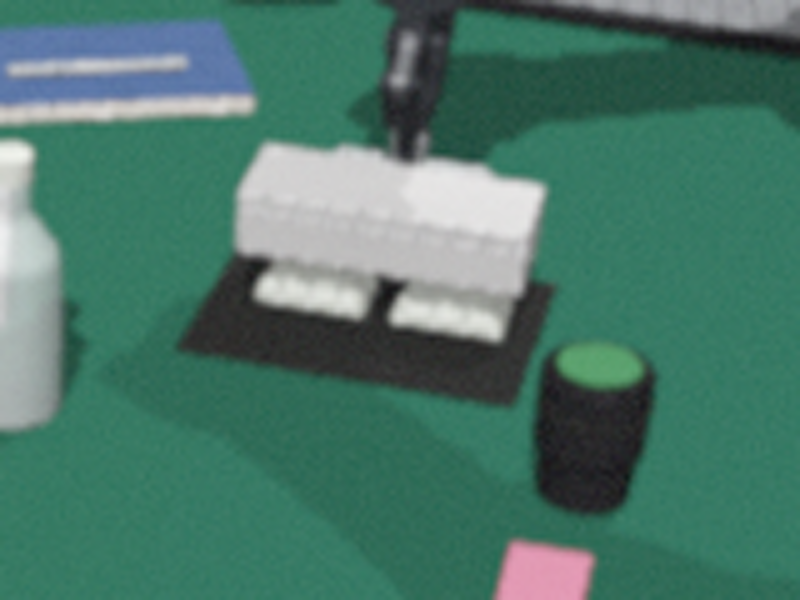

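Both covers are lying on the pad at about (315,290) and (450,310) in the crop, blocks up. The force reading fell by roughly two covers' weight. Now I'll lift clear and carry the mould, still held firmly, to the bench on the -y side.

Emit:
servo_tool:
  gripper: [0, 0, 0, 0, 0, 0, 0, 0, 0, 0, 0, 0]
  linear:
    - [0, 0, -2]
    - [0, 0, -5]
    - [0, 0, -8]
    - [0, 0, -9]
    - [-0.2, 3, -9]
    - [-0.4, 7, -9]
    - [-0.7, 11, -9]
    - [-0.9, 15, -9]
    - [-1.1, 19, -9]
    - [-1.2, 21.3, -9]
    - [-1.2, 22, -9]
    - [-1.2, 22, -9]
  turn: [0, 0, 0, 0, 0, 0, 0, 0, 0, 0, 0, 0]

```text
t: 19.8
tcp_pos: [0.5002, -0.4888, 0.13]
tool_rot: [-3.139, 0.092, 0.001]
ft_force: [0.7, 0.7, -4.4]
grip_width: 0.0066
grip_force: 68.6
```

Emit:
servo_tool:
  gripper: [0, 0, 0, 0, 0, 0, 0, 0]
  linear:
    - [0, 0, 0]
    - [0, 0, 0]
    - [0, 0, 0]
    - [0, 0, 0]
    - [0, 0, 0]
    - [0, 0, 0]
    - [0, 0, 0]
    - [0, 0, 0]
  turn: [0, 0, 0, 0, 0, 0, 0, 0]
  squeeze: 20

```text
t: 20.8
tcp_pos: [0.5002, -0.4894, 0.1305]
tool_rot: [-3.14, 0.092, 0.0]
ft_force: [-0.8, 0.8, -4.0]
grip_width: 0.0067
grip_force: 68.6
```

Run:
```python
from h import *
go(yaw=-3.4)
for c in("side","top"):
    im=optics.camera(c); cv2.imwrite(f"pics/{c}h.png",im)
    print(c,[(np.round(d["at"],3).tolist(),round(d["conf"],2)) for d in nets.find_in("cover1_centre",c)])
T=np.array(state()["tcp_pos"])
def sil(ang):  # rotate block about rod axis (world x approx); ang 0=face-down level, 90=hanging
    b=box(-.093,.093,.038,.104,-.022,.022); a=-np.radians(ang); c_,s_=np.cos(a),np.sin(a)
    b=b@np.array([[1,0,0],[0,c_,s_],[0,-s_,c_]])
    w=np.radians(-3.4); b=b@np.array([[np.cos(w),np.sin(w),0],[-np.sin(w),np.cos(w),0],[0,0,1]])
    return b+T+[0,0,.0344]
im="side"; optics.camera("side")
for d in nets.outline_of("mould_centre","side"):
    q=np.argwhere(d["region"]).mean(0); print(q,d["conf"])
    if d["conf"]>.2:
        t=d["region"]; 
        print([(a,int(np.abs(cv2.fillConvexPoly(np.zeros((400,640),np.uint8),cv2.convexHull(proj(sil(a),"side").astype(np.float32)).astype(np.int32),1)-t.astype(float)).sum())) for a in range(0,121,15)])
```

```text
t 20.8 tcp [ 0.5002 -0.4894  0.1305] yaw -3.4 j [ 0.91  0.64 -0.27  1.46  0.18  1.07 -1.03] F [-0.8  0.8 -4. ] grip 0.006694347381805449 68.57174634933472
turn 0.0
side [([0.393, 0.132, 0.023], 0.83), ([0.478, -0.182, 0.017], 0.65)]
top [([0.388, 0.12, 0.027], 0.85), ([0.478, -0.192, 0.022], 0.84), ([0.596, 0.304, 0.018], 0.6)]
[ 83.83142857 386.70095238] 0.9
[(0, 359), (15, 290), (30, 635), (45, 946), (60, 1076), (75, 1125), (90, 989), (105, 749), (120, 388)]
[135.43975904 275.85742972] 0.83
[(0, 1649), (15, 1750), (30, 1805), (45, 1786), (60, 1624), (75, 1581), (90, 1707), (105, 1715), (120, 1634)]
```

The squeeze doesn't relax while the fingers are stalled (grip is still 68 N). I'll set the mould down level on the bench and regrip it softly.

Emit:
servo_tool:
  gripper: [0, 0, 0, 0, 0, 0, 0.35, 0.35, 0.35, 0.35, 0, 0, 0, 0]
  linear:
    - [0, 0, 4]
    - [0, 0, 8]
    - [0, 0, 11]
    - [0, 0, 13]
    - [0, 0, 13.8]
    - [0, 0, 13.8]
    - [0, 0, 13.8]
    - [0, 0, 13.8]
    - [0, 0, 14.1]
    - [0, 0, 14.1]
    - [0, 0, 14.1]
    - [0, 0, 14.1]
    - [0, 0, 14.1]
    - [0, 0, 14.1]
  turn: [0, 0, 0, 0, 0, 0, 0, 0, 0, 0, 0, 0, 0, 0]
  squeeze: 20

```text
t: 22.85
tcp_pos: [0.5002, -0.4894, -0.0104]
tool_rot: [-3.14, 0.093, 0.0]
ft_force: [-1.6, 0.9, 1.6]
grip_width: 0.009
grip_force: 21.0
```

Emit:
servo_tool:
  gripper: [0, 0, 0, 0, 0, 0, 0, 0, 0, 0, 0, 0, 0, 0, 0]
  linear:
    - [0, -1, -2.5]
    - [0, -2.4, -4.9]
    - [0, -4.6, -6.7]
    - [0, -7, -8]
    - [0, -9, -8.4]
    - [0, -10.8, -8.6]
    - [0, -11.5, -9.5]
    - [0, -11.5, -11.5]
    - [0, -10.5, -12.5]
    - [0, -8, -12.5]
    - [0, -5, -12.5]
    - [0, -2, -12.5]
    - [0, -0.5, -12]
    - [0, 0, -10.5]
    - [0, 0, -9.5]
  turn: [0, 0, 0, 0, 0, 0, 0, 0, 0, 0, 0, 0, 0, 0, 0]

```text
t: 24.72
tcp_pos: [0.4999, -0.4885, 0.0828]
tool_rot: [-3.139, 0.092, 0.002]
ft_force: [1.2, 1.4, -4.1]
grip_width: 0.0089
grip_force: 19.7
```

```bash
cat >> h.py <<'E'
def tilt(angs,off=.0344):
    "best angle of the held block about the rod: 0 face down level (block +y), 90 hanging, 180 right way up (block -y)"
    s=state(); T=np.array(s["tcp_pos"]); optics.camera("side")
    r=min(nets.outline_of("mould_centre","side"),key=lambda d:np.hypot(*(np.argwhere(d["region"]).mean(0)[::-1]-proj([T],"side")[0])))["region"]
    out=[]
    for a in angs:
        b=box(-.093,.093,.038,.104,-.022,.022)@Ro.from_euler("x",-a,degrees=True).as_matrix().T
        b=b@Ro.from_euler("z",-3.4,degrees=True).as_matrix().T+T+[0,0,off]
        m=cv2.fillConvexPoly(np.zeros((400,640),np.uint8),cv2.convexHull(proj(b,"side").astype(np.float32)).astype(np.int32),1)
        out.append((a,int(np.abs(m-r.astype(float)).sum())))
    print(out)
E
python3 -c "
from h import *
go(); tilt(range(60,121,10)); tilt([0,30,150,180])"
```

```text
t 24.73 tcp [ 0.4999 -0.4885  0.0828] yaw -3.4 j [ 0.9   0.68 -0.25  1.5   0.19  0.99 -1.03] F [ 1.2  1.4 -4.1] grip 0.00888366072999437 19.708647429943085
[(60, 297), (70, 268), (80, 307), (90, 379), (100, 493), (110, 691), (120, 902)]
[(0, 1351), (30, 669), (150, 1709), (180, 2081)]
```

The mould hangs slightly short of vertical because of hinge friction. I'll stand it on its far wall, cage the rod loosely between the fingers, and tip it that way.

Emit:
servo_tool:
  gripper: [0, 0, 0, 0.19, 0.19, 0.19, 0.19]
  linear:
    - [0, 0, 0.5]
    - [0, 0, 0.9]
    - [0, 0, 0.9]
    - [0, 0, 0.9]
    - [0, 0, 0.9]
    - [0, 0, 1]
    - [0, 0, 1]
  turn: [0, 0, 0, 0, 0, 0, 0]

```text
t: 25.8
tcp_pos: [0.5002, -0.4893, 0.0744]
tool_rot: [-3.14, 0.092, 0.0]
ft_force: [0.9, 1.0, -0.1]
grip_width: 0.016
grip_force: 0.4
```

```bash
python3 -c "
from h import *
go(); tilt(range(50,121,10),.0315)"
```

```text
t 25.8 tcp [ 0.5002 -0.4893  0.0744] yaw -3.4 j [ 0.9   0.69 -0.25  1.5   0.19  0.97 -1.04] F [ 0.9  1.  -0.1] grip 0.01603914291711921 0.4148538876324892
[(50, 244), (60, 158), (70, 169), (80, 150), (90, 206), (100, 359), (110, 522), (120, 761)]
```

Emit:
servo_tool:
  gripper: [0.19, 0.19, 0.19, 0.19, 0.19, 0.19, 0.19, 0.19]
  linear:
    - [0, 0, 0.3]
    - [0, -0.5, 0.2]
    - [0, -0.9, 0.15]
    - [0, -1.4, 0.1]
    - [0, -1.9, 0.1]
    - [0, -2.8, 0.1]
    - [0, -3.7, 0.2]
    - [0, -3.7, 0.2]
  turn: [0, 0, 0, 0, 0, 0, 0, 0]

```text
t: 26.9
tcp_pos: [0.5027, -0.4514, 0.0725]
tool_rot: [-3.14, 0.091, 0.0]
ft_force: [0.2, 0.2, -0.1]
grip_width: 0.0163
grip_force: 0.3
```

```bash
python3 -c "
from h import *
go(); tilt(range(60,151,10),.0315)"
```

```text
t 26.9 tcp [ 0.5027 -0.4514  0.0725] yaw -3.3 j [ 0.86  0.66 -0.26  1.57  0.19  0.94 -1.08] F [ 0.2  0.2 -0.1] grip 0.01634169988557424 0.2857228182256222
[(60, 582), (70, 566), (80, 517), (90, 350), (100, 203), (110, 224), (120, 455), (130, 708), (140, 1014), (150, 1333)]
```

Emit:
servo_tool:
  gripper: [0.19, 0.19, 0.19, 0.19, 0.19, 0.19, 0.19, 0.19, 0.19, 0.19, 0.19]
  linear:
    - [0, -0.7, 0.1]
    - [0, -1.4, 0.3]
    - [0, -2.7, 0.7]
    - [0, -3.8, 1.3]
    - [0, -5, 2.1]
    - [0, -6.1, 3.1]
    - [0, -7, 4.1]
    - [0, -7.7, 5.2]
    - [0, -8.4, 6.5]
    - [0, -8.8, 7.9]
    - [0, -8.8, 7.9]
  turn: [0, 0, 0, 0, 0, 0, 0, 0, 0, 0, 0]

```text
t: 28.38
tcp_pos: [0.5068, -0.3641, -0.0079]
tool_rot: [-3.139, 0.092, 0.003]
ft_force: [-1.2, 3.3, -0.9]
grip_width: 0.0161
grip_force: 1.0
```

```bash
python3 -c "
from h import *
go(); tilt(range(110,200,10),.0315)
where('side',[.5,-.43,-.06],MOULD); where('top',[.5,-.43,-.06],MOULD)"
```

```text
t 28.38 tcp [ 0.5068 -0.3641 -0.0079] yaw -3.4 j [ 0.75  0.69 -0.24  1.74  0.23  0.74 -1.23] F [-1.2  3.3 -0.9] grip 0.01607396910321641 0.9748821705579758
[(110, 1858), (120, 1740), (130, 1581), (140, 1306), (150, 994), (160, 703), (170, 421), (180, 379), (190, 491)]
side 0.63 [ 0.49638889 -0.45064815  0.09037037] 612.6 363.0
top 0.69 [ 0.48222648 -0.41556032 -0.02904384] 1613.1333333333332 466.0
```

Emit:
servo_tool:
  gripper: [0.35, 0.35, 0.35, 0.35, 0.35, 0.35, 0.35, 0.35, 0.35, 0.35, 0.35, 0.35, 0.35, 0.35]
  linear:
    - [0, 0, 0]
    - [0, 0, 0]
    - [0, 0, -1.5]
    - [0, 0, -4]
    - [0, 0, -9]
    - [0, 0, -15]
    - [0, 0, -20]
    - [-6, 5, -21]
    - [-12, 11, -21]
    - [-18, 16, -21]
    - [-24, 22, -21]
    - [-24, 22, -21]
    - [-24, 22, -21]
    - [-24, 22, -21]
  turn: [0, 0, 0, 0, 0, 0, 0, 0, 0, 0, 0, 0, 0, 0]

```text
t: 30.42
tcp_pos: [0.2547, -0.5703, 0.2043]
tool_rot: [3.14, -0.095, 0.0]
ft_force: [0.8, -0.0, -0.8]
grip_width: 0.0296
grip_force: 0.0
```

Run:
```python
from h import *
go()
where('side',[.5,-.43,-.06],MOULD); where('top',[.5,-.43,-.06],MOULD)
for c in("top","side"):
    for n in("cover1_centre","pad","bottle_centre","lens_centre","shell_centre","mould_centre"):
        print(c,n,[(np.round(d["at"],3).tolist(),round(d["conf"],2)) for d in nets.find_in(n,c)])
    C=box(-.036,.036,-.022,.022,.004,.016); B=box(-.028,.028,-.015,.015,.016,.026)
    for d in nets.outline_of("cover1_centre",c):
        q=np.argwhere(d["region"]).mean(0)
        for x0 in(.48,.57):
            if np.hypot(*(q-proj([[x0,-.195,.015]],c)[0][::-1]))<10: print("cover",round(d["conf"],2),*fit([C,B],d["region"],[x0,-.195,-.06],c))
```

```text
t 30.43 tcp [ 0.2547 -0.5703  0.2043] yaw -3.5 j [ 1.24  0.43 -0.19  1.61  0.09  1.11 -0.6 ] F [ 0.8 -0.  -0.8] grip 0.02964963176553638 0.0
top 0.7 [ 0.49675105 -0.42389094 -0.04165592] 392.3882352941177 1731.0
top cover1_centre [([0.389, 0.119, 0.026], 0.77), ([0.597, 0.303, 0.02], 0.74), ([0.479, -0.192, 0.025], 0.64)]
top pad [([0.53, -0.173, 0.002], 0.83)]
top bottle_centre [([0.713, -0.005, 0.118], 0.75)]
top lens_centre [([0.376, -0.01, 0.084], 0.67)]
top shell_centre [([0.365, 0.35, 0.026], 0.93)]
top mould_centre [([0.82, -0.178, 0.026], 0.9), ([0.501, -0.421, 0.029], 0.65)]
cover 0.64 [ 0.47759421 -0.19838376  0.03719629] 40.45490196078431 346.0
side cover1_centre [([0.393, 0.134, 0.022], 0.77), ([0.477, -0.182, 0.012], 0.48)]
side pad [([0.532, -0.156, 0.006], 0.78)]
side bottle_centre [([0.72, 0.011, 0.079], 0.78)]
side lens_centre [([0.378, 0.011, 0.065], 0.88)]
side shell_centre [([0.365, 0.376, 0.029], 0.86)]
side mould_centre [([0.83, -0.175, 0.03], 0.83), ([0.498, -0.4, 0.035], 0.75), ([0.569, -0.188, 0.017], 0.66)]
cover 0.6 [ 0.47930662 -0.19979181  0.02769369] 29.4078431372549 223.0
```

Run:
```python
from h import *
for c in("top","side"):
    im=optics.camera(c); g=cv2.cvtColor(im,cv2.COLOR_BGR2GRAY)
    P=cv2.fillConvexPoly(np.zeros(g.shape,np.uint8),cv2.convexHull(proj(np.array([[.531+a*.11,-.185+b*.08,.01] for a in(-1,1) for b in(-1,1)]),c).astype(np.float32)).astype(np.int32),1)
    n,l,st,ce=cv2.connectedComponentsWithStats(((g>90)&(P>0)).astype(np.uint8))
    C=box(-.036,.036,-.022,.022,.004,.016); B=box(-.028,.028,-.015,.015,.016,.026)
    for i in range(1,n):
        if st[i,4]>40:
            r=l==i; x0=.48 if c=="top" and ce[i][1]>219 or c=="side" and ce[i][0]>365 else .57
            p,f,a=fit([C,B],r,[x0,-.195,-.06],c); fd=fit([C-[0,0,.0],box(-.036,.036,-.022,.022,.014,.026)],r,[x0,-.195,-.06],c)[1]
            print(c,ce[i].round(1),st[i],np.round(p,3),"misfit",round(f),"flipped",round(fd),"area",a,"mean",im[r].mean(0).round())
    q=.497,-.424; 
    for dx in(-.046,.046):
        u,v=proj([[q[0]+dx,q[1]+.003,.015]],c)[0].round().astype(int); print(c,"cavity",g[v-2:v+3,u-2:u+3].mean().round())
```

```text
top [440.9 206.3] [433 194  17  25 362] [ 0.569 -0.204 -0.037] misfit 22 flipped 33 area 362.0 mean [195. 205. 206.]
top [440.3 235.4] [433 224  16  24 372] [ 0.479 -0.199 -0.052] misfit 17 flipped 21 area 373.0 mean [196. 206. 207.]
top cavity 125.0
top cavity 138.0
side [332.8 142.5] [326 135  14  20  45] [ 0.619 -0.253  0.149] misfit 224 flipped 243 area 45.0 mean [ 98. 121.  55.]
side [367.6 147. ] [340 136  56  23 697] [ 0.479 -0.196 -0.039] misfit 455 flipped 436 area 713.0 mean [177. 185. 174.]
side cavity 195.0
side cavity 194.0
```

```bash
python3 -c "
from workcell import order
print(order.sign_off())"
```

```text
the job is handed in; nothing more can be done
None
```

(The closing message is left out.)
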